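Find the pencil tin that rattles and hold it out

TASK

One of the three closed pencil tins on the cardboard board has a loose steel ball in it; the other two are packed tight. Pick the tins up and shake or rock them endways until you find the one that rattles, and make sure of it by running its ball to and fro from end to end at least twice; lay a silent tin flat again where it lay, and leave the glue bottle, the sanding block and the stick tower alone. Hold the rattling tin out, level and still, over the middle of the board's far edge, at least 10 cm above the board, and finish while still holding it there.

Things in the scene. Friction and masses are not known exactly. Their poses are not given: they have to be found in the camera images.
- tin_blue_center (a point): centre (half-way up) of the sealed blue pencil tin, 180 long (its x, roughly away from the robot) by 50 wide (y) by 38 high (z), about 0.22 kg. Inside, unseen: a tight bundle, or (one tin, drawn anew) a 30 mm, 110 g steel ball that stays put while level, but tipped over 0.2 rad or shaken endways rolls up to 72 either side of the middle and knocks: 0.15 N m change about a mid grip from end to end
- tin_red_center (a point): centre (half-way up) of the sealed red pencil tin, 180 long (its x, roughly away from the robot) by 50 wide (y) by 38 high (z), about 0.22 kg. Inside, unseen: a tight bundle, or (one tin, drawn anew) a 30 mm, 110 g steel ball that stays put while level, but tipped over 0.2 rad or shaken endways rolls up to 72 either side of the middle and knocks: 0.15 N m change about a mid grip from end to end
- tin_yellow_center (a point): centre (half-way up) of the sealed yellow pencil tin, 180 long (its x, roughly away from the robot) by 50 wide (y) by 38 high (z), about 0.22 kg. Inside, unseen: a tight bundle, or (one tin, drawn anew) a 30 mm, 110 g steel ball that stays put while level, but tipped over 0.2 rad or shaken endways rolls up to 72 either side of the middle and knocks: 0.15 N m change about a mid grip from end to end
- board: brown cardboard building board, a flat upturned carton fixed to the table: 320 deep (its own x, away from the robot) by 460 wide (y) by 40 high; origin at the centre of its underside on the table, x towards its far edge. The tins lie on its nearer half, parallel to its x, side by side about 125 apart in any colour order; thin balsa strips lie flat on it
- board_far_mid (a point): middle of the board's far long edge (the edge away from the robot), on its top surface 40 above the table: the tin is held out above this point
- glue: black glue bottle with a yellow band and red cap, 32 across, 85 high, standing on the board's far left corner; origin at the centre of its foot; leave alone
- sander: cork sanding block 50 x 30 x 26 high on the board's far right corner; origin at the centre of its underside; leave alone
- tower: tower of light wooden sticks, 100 x 100 at the foot, 240 high, standing on the table to the left of the board; origin at the centre of its foot; fragile, leave alone
Things that resemble listed ones, but are neither listed nor needed, are in the scene too. Of the things shaped like the part that bears tin_red_center, the red one is meant. There is more than one size of the part that bears tin_blue_center; the job needs the larger.

How it is judged:
By the outcome, as a careful person would: the job done as asked, in the order asked, and still so for the second after the job is handed in, while the arm keeps its last pose, push and grip.
It also fails if it takes over 72 s, if anything falls off the work surface, if the arm or the gripper's body presses on something with over 40 N, if the wrist force passes 120 N, or if a joint passes its speed limit or range.

ROBOT

A 6-joint arm with a two-finger parallel gripper is mounted at the origin on the work surface. World frame = base frame: x ahead of the robot, y to its left, z up, the work surface at z = 0. Lengths are in m, angles in rad, forces in N, time in s.
With the tool pointing down it reaches from about 0.425 to 0.95 m from the base axis. Payload 3.5 kg.
Tool frame: the origin (TCP) lies at the very end of the fingers, on their centre line; the grasp point (between the pads) lies 19 mm behind it; y points along the fingers, z is the direction in which the jaws open and shut, and the axes are right-handed (so a half turn about y gives the same grasp; the last joint's range is limited). The gripper opens to 85 mm and grips with 20 to 120 N. Pads are 22 mm wide; open, the fingers measure 114 mm over their backs; the gripper's body (76 mm by 85 mm) begins 54 mm behind the grasp point. The pads swing forward as they close: fully open they stand 13 mm farther back than shut.
Start: joints at [1.064, 0.286, 1.577, -0, 1.279, -0.15], TCP at [0.236, 0.632, 0.231] pointing down, gripper open.
Joint ranges: [-2.77, 2.77], [-0.9, 2.22], [0.21, 2.48], [-1.53, 4.67], [0.24, 2.81], [-2.84, 2.84]. Speed limits (rad/s): [2.79, 2.79, 3.14, 3.14, 3.14, 3.14].

INTERFACE

Orientations are given as a unit quaternion [x, y, z, w].
In Python, from plant import ctrl gives the robot as it stands. The module is installed in compiled form; this text tells all that it offers.
- The arm moves only by the tool jog_arm, never from a script. Its argument "deltas" is a list of rows, each a list of 3 entries, a list of its own where there are three numbers: the turn, a rotation vector about the tool's x, y, z in rad, then the shift along the tool's x, y, z in m, then the opening, from 0 (shut) to 1 (fully open). In form: [[[wx, wy, wz], [dx, dy, dz], gripper], ...]. A call has 1 to 10 rows; each row is the pose to reach, as a shift and turn from the pose measured when the call began, along the tool's axes at that moment; what a row does not reach only later rows make up. A row lasts 1/12 s, in which the tool goes at most 41.7 mm and 7.16 degrees, less where a joint would pass 70% of its speed; a pose out of reach is approached as far as the arm can. A call with a gripper value outside its range is refused whole. The fingers move at their own pace and stop on an object; "force" is the grip in N (left out, the last holds). Time passes only in rows, so rows that repeat a pose let the fingers close. It gives the time, the measured TCP pose, the force and the opening at its end, in the units of the state.
- ctrl.get_state(): the state, without advancing time (a new reading comes with each control period).
- ctrl.read_camera(name): name is "scene" or "top" or "wrist"; returns a dict with "pixels" (480x640x3 uint8, blue, green, red), "range_z" (480x640 float32, m along the optical axis (not along the pixel's ray), 0 where there is no reading), "fx", "fy", "cx", "cy" (pixels), "T" (4x4, takes a point from camera to world coordinates); the wrist camera has in their place "mount" (4x4, takes a point from camera to tool coordinates, whose origin is the TCP and whose axes are the tool frame's). Camera axes: x right, y up, looking along -z (the intrinsics and any distortion apply to the point x, -y, -z); pixel columns grow to the right and rows downward; lengths in m; the calibration is good to about 2 mm. A picture is of the moment at which its call begins: read the wrist's pose just before it.
- ctrl.sign_off(): hands the job in, once; it reports no verdict.
The state is a dict: "time": time; "qpos": joint angles; "dq": joint speeds; "joint_efforts": joint torques, N m; "eef_pos": TCP position; "tcp_rot": TCP orientation; "contact_force": force on the tool from outside, world axes, zero at the start; "wrist_torque": the same for the moment, N m; "opening": opening from 0.0 (shut) to 1.0 (fully open).
Only numpy, scipy, OpenCV 4.12 (cv2) and the standard library are available. Lean on these libraries where they do the work, as an engineer would, in place of code of your own. Each camera call takes 0.05 s, during which the arm holds its last target.

## Working session

There is one attempt and no reset: what is moved stays moved. The work goes in short steps, Python scripts to look and compute and a tool call to move; the robot and the scene stay as the last step left them, time stands still between calls to the robot, and variables do not carry over. Pictures are saved under pics/ and viewed, and the job is handed in when it is done.

Besides the shell and the picture viewer there is one more tool, called after "Call:" as a command line: name --argument value ..., lists and objects as JSON in quotes. jog_arm: Moves the arm, as the interface text tells. Its arguments: {"type":"object","properties":{"deltas":{"type":"array","items":{"type":"array"}},"force":{"type":"number"}},"required":["deltas"]}

```bash
ls; mkdir -p pics; python3 - <<'E'
from plant import ctrl
import cv2,numpy as np
s=ctrl.get_state();print(s)
for n in ("scene","top"):
    c=ctrl.read_camera(n);cv2.imwrite(f"pics/{n}0.png",c["pixels"]);np.savez(f"{n}0.npz",**c)
    print(n,c["fx"],c["fy"],c["cx"],c["cy"],c["T"],c.keys())
E
```

```text
pics
{'time': 0.0, 'qpos': array([ 1.06400065e+00,  2.87192419e-01,  1.57823770e+00,  1.22437712e-05,
        1.27861691e+00, -1.50019161e-01]), 'dq': array([ 0.00147701, -0.00143516, -0.00040232, -0.00047424,  0.00062847,
        0.00033782]), 'joint_efforts': array([-1.45401505e-04, -4.05982518e+01, -2.92628145e+01, -9.85693396e-05,
        5.74668258e-03, -2.73573271e-06]), 'eef_pos': array([0.23539186, 0.63189291, 0.2298965 ]), 'tcp_rot': array([ 0.69670497, -0.12575654,  0.12518894, -0.69506489]), 'contact_force': array([-0.87561997,  0.47845621,  0.93730267]), 'wrist_torque': array([-0.01029004,  0.00460191,  0.02139261]), 'opening': 0.9990857444534219}
scene 463.36480289635057 463.36480289635057 317.4653630003469 244.21642410108507 [[ 7.57386914e-01 -4.05663375e-01  5.11666189e-01  1.00943870e+00]
 [ 6.52966103e-01  4.69844998e-01 -5.94037833e-01 -5.47597224e-01]
 [ 5.75592327e-04  7.84017158e-01  6.20738886e-01  7.36793525e-01]
 [ 0.00000000e+00  0.00000000e+00  0.00000000e+00  1.00000000e+00]] dict_keys(['pixels', 'range_z', 'fx', 'fy', 'cx', 'cy', 'T'])
top 548.0863346947459 548.0863346947459 313.4625474551776 236.8627664560523 [[-0.00860835  0.99014701 -0.13976696  0.23395949]
 [-0.99990854 -0.00706542  0.01153181  0.07332183]
 [ 0.01043068  0.13985345  0.99011727  1.64312413]
 [ 0.          0.          0.          1.        ]] dict_keys(['pixels', 'range_z', 'fx', 'fy', 'cx', 'cy', 'T'])
```

View pics/scene0.png

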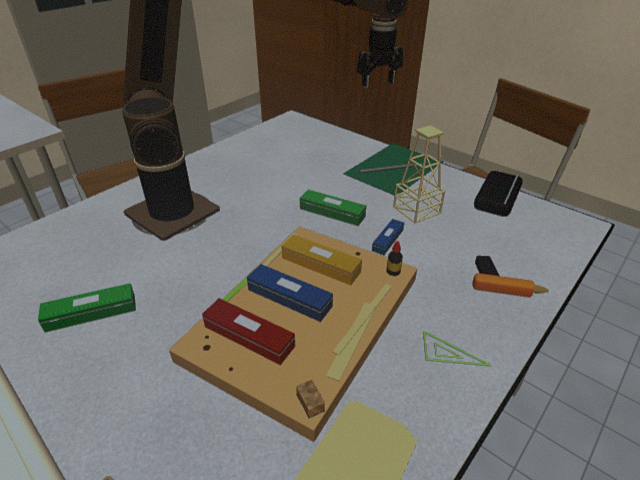

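View pics/top0.png

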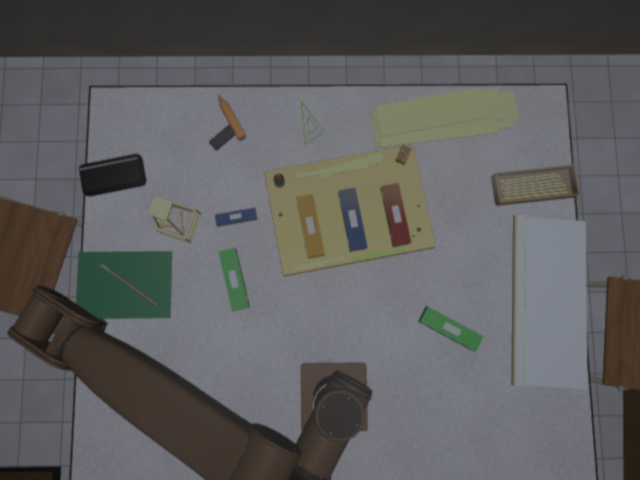

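The three tins are on the board. In the top view yellow is at (310,226), large blue at (352,219) and red at (396,214). The decoys are the small blue tin at (236,217), which lies off the board, and the green ones at (234,279) and (451,329). I'll measure the positions and check an enlarged crop.

```bash
cat > h.py <<'E'
import numpy as np,cv2
def pts(c,mask=None):
    z=c["range_z"];v,u=np.mgrid[0:480,0:640]
    X=(u-c["cx"])/c["fx"]*z;Y=-(v-c["cy"])/c["fy"]*z
    P=np.stack([X,Y,-z],-1);T=c["T"];return P@T[:3,:3].T+T[:3,3]
E
python3 - <<'E'
import numpy as np,cv2
from h import *
c=dict(np.load("top0.npz"));P=pts(c);im=c["pixels"]
hsv=cv2.cvtColor(im,cv2.COLOR_BGR2HSV)
for n,(u,v) in dict(y=(310,226),b=(352,219),r=(396,214),sb=(236,217)).items():
    m=np.zeros((480,640),bool);m[v-45:v+45,u-24:u+24]=1
    m&=(P[...,2]>(0.066 if n!='sb' else .015))&(P[...,2]<0.1)
    Q=P[m];r=cv2.minAreaRect(Q[:,:2].astype(np.float32)*1000)
    print(n,m.sum(),np.median(Q[:,2]),r, cv2.boxPoints(r).mean(0))
# board
m=(P[...,2]>0.03)&(P[...,2]<0.05);m[:,:250]=0;m[:,450:]=0;m[:130]=0;m[290:]=0
k,l,st,ce=cv2.connectedComponentsWithStats(m.astype(np.uint8));i=1+st[1:,4].argmax()
Q=P[l==i];r=cv2.minAreaRect(Q[:,:2].astype(np.float32)*1000);print("board",np.median(Q[:,2]),r,cv2.boxPoints(r))
for u,v in [(280,180),(404,155),(160,208),(180,222)]:print(u,v,P[v-3:v+4,u-3:u+4].reshape(-1,3).max(0),P[v,u])
cv2.imwrite("pics/crop.png",cv2.resize(im[130:310,140:460],None,fx=2.5,fy=2.5,interpolation=2))
E
```

```text
y 1097 0.07862589230014239 ((490.0274658203125, 65.495361328125), (181.82028198242188, 52.87432098388672), 10.355264663696289) [490.02747  65.49536]
b 1096 0.07826883584068278 ((509.2087097167969, -58.04271697998047), (180.93255615234375, 52.87678146362305), 10.355965614318848) [509.2087   -58.042717]
r 1110 0.07828545117781138 ((522.2427368164062, -184.90228271484375), (181.23526000976562, 53.1906852722168), 10.476225852966309) [ 522.24274 -184.90228]
sb 729 0.027966319693978114 ((492.657958984375, 285.67535400390625), (205.87667846679688, 122.94400787353516), 3.3202965259552) [492.65793 285.67535]
board 0.04019548296447195 ((547.15771484375, -52.025146484375), (322.0365295410156, 460.39361572265625), 10.23635196685791) [[ 347.79428  145.89322]
 [ 429.61044 -307.17233]
 [ 746.5211  -249.94351]
 [ 664.70496  203.12204]]
280 180 [0.62978404 0.15976399 0.12190665] [0.61889415 0.15059289 0.096777  ]
404 155 [ 0.70991447 -0.2063027   0.07862848] [ 0.70161367 -0.21710573  0.06239849]
160 208 [0.51947155 0.46322838 0.24656417] [0.51098118 0.45547886 0.23794887]
180 222 [0.52394284 0.46854605 0.15256538] [ 0.51480676  0.45912003 -0.00297959]
```

View pics/crop.png

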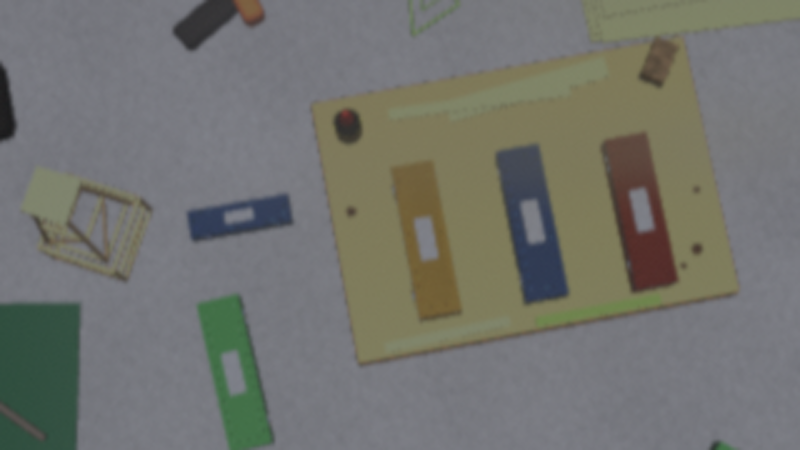

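The board, tins and decoys all match their given sizes: tin tops at 0.078, footprint about 180x50, yaw about 10.35°. Far-mid is at (0.706, -0.023). I'll write a helper that converts world targets into tool deltas.

```bash
cat >> h.py <<'E'
from scipy.spatial.transform import Rotation as Ro
def Rdown(yaw, ref):
    # tool y = -Z ; tool z = +-tin y
    best=None
    for s in (1,-1):
        z=s*np.array([-np.sin(yaw),np.cos(yaw),0]);y=np.array([0,0,-1.]);x=np.cross(y,z)
        R=Ro.from_matrix(np.stack([x,y,z],1))
        a=(ref.inv()*R).magnitude()
        if best is None or a<best[0]: best=(a,R)
    return best[1]
def delta(s,pos,yaw=np.radians(10.35)):
    R0=Ro.from_quat(s["tcp_rot"]);R=Rdown(yaw,R0)
    return (R0.inv()*R).as_rotvec().round(4), R0.inv().apply(np.array(pos)-s["eef_pos"]).round(4)
E
python3 - <<'E'
from plant import ctrl
from h import *
s=ctrl.get_state();R0=Ro.from_quat(s["tcp_rot"]);print(R0.as_matrix().round(3))
print(delta(s,[.490,.0655,.20]));print(Rdown(np.radians(10.35),R0).as_matrix().round(3))
E
```

```text
[[ 0.937 -0.001  0.349]
 [-0.349 -0.002  0.937]
 [-0.    -1.    -0.002]]
(array([ 0.0019, -0.5375, -0.0009]), array([ 0.4364,  0.0309, -0.4418]))
[[ 0.984  0.    -0.18 ]
 [ 0.18   0.     0.984]
 [ 0.    -1.     0.   ]]
```

Call:
jog_arm --deltas '[[[0,-0.05,0],[0.025,-0.02,-0.025],1],[[0,-0.1,0],[0.05,-0.03,-0.05],1],[[0,-0.14,0],[0.078,-0.03,-0.08],1],[[0,-0.18,0],[0.106,-0.03,-0.108],1],[[0,-0.22,0],[0.134,-0.03,-0.136],1],[[0,-0.26,0],[0.162,-0.03,-0.164],1],[[0,-0.3,0],[0.19,-0.03,-0.192],1],[[0,-0.34,0],[0.218,-0.02,-0.22],1],[[0,-0.38,0],[0.246,-0.01,-0.248],1],[[0,-0.42,0],[0.27,0,-0.272],1]]'

```text
time: 0.93
eef_pos: [0.3938, 0.2806, 0.23]
tcp_rot: [0.707, 0.023, -0.023, -0.706]
contact_force: [0.9, -0.6, -0.0]
opening: 1.003
```

```bash
python3 - <<'E'
from plant import ctrl
from h import *
s=ctrl.get_state();print(s["time"],s["eef_pos"],s["contact_force"],s["qpos"].round(2));print(delta(s,[.490,.0655,.14]))
E
```

```text
0.9333 [0.39377807 0.28058233 0.23003504] [ 0.93541167 -0.61423588 -0.03960674] [ 0.41 -0.14  2.03 -0.    1.25 -1.23]
(array([ 0.002 , -0.1159, -0.001 ]), array([ 0.0822,  0.0904, -0.2207]))
```

Call:
jog_arm --deltas '[[[0,-0.03,0],[0.01,0.01,-0.03],1],[[0,-0.05,0],[0.025,0.02,-0.065],1],[[0,-0.07,0],[0.037,0.03,-0.1],1],[[0,-0.09,0],[0.05,0.045,-0.135],1],[[0,-0.11,0],[0.062,0.06,-0.17],1],[[0,-0.116,0],[0.075,0.075,-0.2],1],[[0.002,-0.116,-0.001],[0.082,0.09,-0.22],1],[[0.002,-0.116,-0.001],[0.082,0.09,-0.221],1],[[0.002,-0.116,-0.001],[0.082,0.09,-0.221],1]]'

```text
time: 1.68
eef_pos: [0.489, 0.0644, 0.1391]
tcp_rot: [-0.704, -0.062, 0.064, 0.705]
contact_force: [0.0, 0.6, 0.1]
opening: 0.999
```

```bash
cat > w.py <<'E'
import sys
from plant import ctrl
from h import *
s=ctrl.get_state();c=ctrl.read_camera("wrist");cv2.imwrite(f"pics/{sys.argv[1]}.png",c["pixels"])
R=Ro.from_quat(s["tcp_rot"]).as_matrix();T=np.eye(4);T[:3,:3]=R;T[:3,3]=s["eef_pos"];c["T"]=T@c["mount"]
P=pts(c);z=P[...,2];t=np.array(eval(sys.argv[2]))
m=(z>.068)&(z<.09)&(np.hypot(P[...,0]-t[0],P[...,1]-t[1])<.11)&(c["range_z"]>0)
hsv=cv2.cvtColor(c["pixels"],cv2.COLOR_BGR2HSV)
if m.sum()>50:
    Q=P[m];r=cv2.minAreaRect(Q[:,:2].astype(np.float32)*1000);print(m.sum(),np.median(Q[:,2]),r)
print(s["eef_pos"],s["time"])
E
python3 w.py w1 '[.49,.0655]'; python3 -c "
from plant import ctrl
from h import *
s=ctrl.get_state();print(delta(s,[.490,.0655,.0475]),s['wrist_torque'])"
```

```text
26432 0.07904204590470908 ((500.45892333984375, 24.734024047851562), (180.78128051757812, 135.879638671875), 10.245938301086426)
[0.4890336  0.06438681 0.13914942] 1.6833
(array([-0.0007, -0.0009, -0.0012]), array([0.0007, 0.0926, 0.0001])) [-0.02354785 -0.00152998  0.0110779 ]
```

View pics/w1.png

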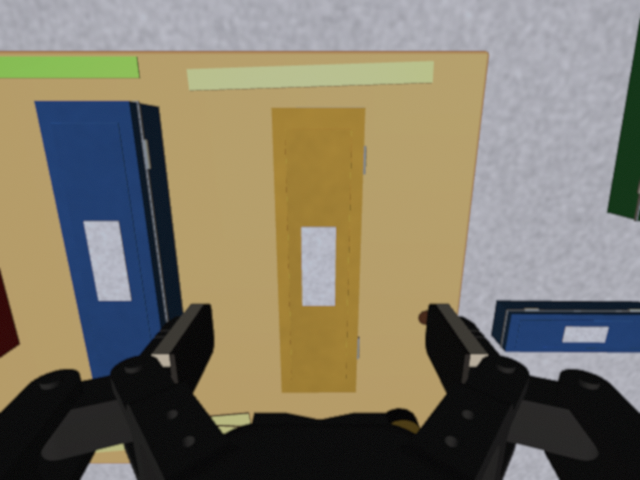

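The wrist view shows the yellow tin (label at 318,266) centred between the fingers (200 and 435). I'll descend and grip.

Call:
jog_arm --deltas '[[[0,0,0],[0,0.03,0],1],[[0,0,0],[0.001,0.06,0],1],[[0,0,0],[0.001,0.08,0],1],[[0,0,0],[0.001,0.0926,0],1],[[0,0,0],[0.001,0.0926,0],1],[[0,0,0],[0.001,0.0926,0],0],[[0,0,0],[0.001,0.0926,0],0],[[0,0,0],[0.001,0.0926,0],0],[[0,0,0],[0.001,0.0926,0],0],[[0,0,0],[0.001,0.0926,0],0]]' --force 70

```text
time: 2.57
eef_pos: [0.4922, 0.0656, 0.0499]
tcp_rot: [-0.704, -0.065, 0.062, 0.704]
contact_force: [0.0, 1.2, 6.2]
opening: 0.576
```

Call:
jog_arm --deltas '[[[0,0,0],[0,0,0],0],[[0,0,0],[0,0,0],0],[[0,0,0],[0,0,0],0]]'

```text
time: 2.82
eef_pos: [0.492, 0.0656, 0.0499]
tcp_rot: [-0.704, -0.065, 0.062, 0.704]
contact_force: [-1.2, 0.7, 0.5]
opening: 0.569
```

Opening is 0.57 (about 49 mm), so it's gripped. I'll lift it straight up.

Call:
jog_arm --deltas '[[[0,0,0],[0,-0.02,0],0],[[0,0,0],[0,-0.05,0],0],[[0,0,0],[0,-0.08,0],0],[[0,0,0],[0.01,-0.11,0],0],[[0,0,0],[0.03,-0.14,0],0],[[0,0,0],[0.05,-0.16,0],0],[[0,0,0],[0.05,-0.16,0],0],[[0,0,0],[0.05,-0.16,0],0],[[0,0,0],[0.05,-0.16,0],0]]'

```text
time: 3.57
eef_pos: [0.539, 0.0745, 0.2077]
tcp_rot: [-0.704, -0.063, 0.064, 0.705]
contact_force: [-0.5, 0.4, -1.9]
opening: 0.569
```

```bash
cat > t.py <<'E'
from plant import ctrl
from h import *
S=[]
for i in range(3):
    S.append(ctrl.get_state());ctrl.read_camera("wrist")
s=S[-1]
y=np.array([-np.sin(.1806),np.cos(.1806),0])
print("moment about tin y:",[round(float(a["wrist_torque"]@y),4) for a in S],"F",s["contact_force"].round(2),"tau",s["wrist_torque"].round(3))
R=Ro.from_quat(s["tcp_rot"]).as_matrix();print(s["time"],s["eef_pos"].round(4),"tilt",np.arcsin(R[2,0]).round(4),s["opening"],"q",s["qpos"].round(2),s["dq"].round(3))
E
python3 t.py
```

```text
moment about tin y: [-0.0351, -0.0042, 0.0803] F [ 0.24  0.45 -2.06] tau [-0.018  0.078  0.026]
3.6667 [0.5385 0.0745 0.2071] tilt -0.0025 0.5722070524640478 q [-0.05  0.02  1.92  0.    1.2  -1.8 ] [-0.001 -0.    -0.005 -0.    -0.003 -0.002]
```

Call:
jog_arm --deltas '[[[0,0,0.11],[0,0,0],0],[[0,0,0.22],[0,0,0],0],[[0,0,0.33],[0,0,0],0],[[0,0,0.42],[0,0,0],0],[[0,0,0.42],[0,0,0],0],[[0,0,0.42],[0,0,0],0],[[0,0,0.42],[0,0,0],0],[[0,0,0.42],[0,0,0],0],[[0,0,0.42],[0,0,0],0],[[0,0,0.42],[0,0,0],0]]'

```text
time: 4.55
eef_pos: [0.5384, 0.0744, 0.2081]
tcp_rot: [0.702, -0.085, -0.209, -0.676]
contact_force: [0.3, -0.1, -1.9]
opening: 0.576
```

```bash
sed -i 's/range(3)/range(6)/; s/print("moment about tin y:"/mm=np.array([a["wrist_torque"]@y for a in S]);print("mean",mm.mean().round(4),mm.std().round(4));&/' t.py; python3 t.py
```

```text
mean -0.2732 0.0253
moment about tin y: [-0.2808, -0.2513, -0.2507, -0.3047, -0.3058, -0.2458] F [ 0.47 -0.08 -2.3 ] tau [ 0.055 -0.24   0.018]
4.8 [0.5387 0.0744 0.2076] tilt -0.4213 0.5721989619939588 q [-0.01  0.26  1.69 -0.08  1.6  -1.75] [-0.003  0.005  0.    -0.001  0.002 -0.002]
```

Call:
jog_arm --deltas '[[[0,0,-0.11],[0,0,0],0],[[0,0,-0.22],[0,0,0],0],[[0,0,-0.33],[0,0,0],0],[[0,0,-0.42],[0,0,0],0],[[0,0,-0.42],[0,0,0],0],[[0,0,-0.42],[0,0,0],0],[[0,0,-0.42],[0,0,0],0]]'

```text
time: 5.43
eef_pos: [0.5389, 0.0744, 0.2078]
tcp_rot: [-0.704, -0.062, 0.064, 0.704]
contact_force: [0.3, -0.9, -2.8]
opening: 0.572
```

```bash
python3 t.py
```

```text
mean 0.0696 0.0166
moment about tin y: [0.0811, 0.056, 0.0863, 0.0855, 0.0671, 0.0415] F [-1.14 -0.11 -2.68] tau [0.015 0.045 0.033]
5.6833 [0.5392 0.0745 0.2073] tilt -0.0024 0.5738250616335399 q [-0.05  0.02  1.92  0.    1.2  -1.8 ] [ 0.    -0.006  0.007  0.002 -0.003  0.001]
```

Call:
jog_arm --deltas '[[[0,0,-0.11],[0,0,0],0],[[0,0,-0.22],[0,0,0],0],[[0,0,-0.33],[0,0,0],0],[[0,0,-0.42],[0,0,0],0],[[0,0,-0.42],[0,0,0],0],[[0,0,-0.42],[0,0,0],0],[[0,0,-0.42],[0,0,0],0],[[0,0,-0.42],[0,0,0],0],[[0,0,-0.42],[0,0,0],0],[[0,0,-0.42],[0,0,0],0]]'

```text
time: 6.57
eef_pos: [0.5399, 0.0745, 0.2077]
tcp_rot: [-0.675, -0.208, -0.084, 0.702]
contact_force: [-0.5, -1.0, -2.6]
opening: 0.572
```

```bash
python3 t.py
```

```text
mean 0.2667 0.0242
moment about tin y: [0.254, 0.2967, 0.301, 0.2626, 0.2345, 0.2513] F [ 0.24 -0.16 -2.35] tau [-0.061  0.244 -0.029]
6.8167 [0.5391 0.0745 0.2072] tilt 0.4173 0.5768054219190553 q [-0.1  -0.2   2.17  0.16  0.78 -1.95] [-0.001 -0.004  0.002 -0.001 -0.001 -0.002]
```

Call:
jog_arm --deltas '[[[0,0,0.11],[0,0,0],0],[[0,0,0.22],[0,0,0],0],[[0,0,0.33],[0,0,0],0],[[0,0,0.42],[0,0,0],0],[[0,0,0.42],[0,0,0],0],[[0,0,0.42],[0,0,0],0],[[0,0,0.42],[0,0,0],0]]'

```text
time: 7.45
eef_pos: [0.5387, 0.0746, 0.2066]
tcp_rot: [-0.704, -0.063, 0.064, 0.705]
contact_force: [-0.2, 0.2, -3.2]
opening: 0.572
```

```bash
python3 t.py; python3 -c "
from plant import ctrl
from h import *
s=ctrl.get_state();print(delta(s,[.492,.0656,.0495]))"
```

```text
mean -0.0671 0.0296
moment about tin y: [-0.0401, -0.0276, -0.1053, -0.0492, -0.0818, -0.0985] F [-0.37  0.61 -2.23] tau [ 0.042 -0.092 -0.042]
7.7 [0.5385 0.0744 0.2073] tilt -0.0019 0.5781937670165516 q [-0.05  0.02  1.92  0.    1.2  -1.8 ] [ 0.001  0.002 -0.008  0.     0.001  0.   ]
(array([-0.001 , -0.0009, -0.0018]), array([-0.0472,  0.158 , -0.0005]))
```

Yellow's level moment went from +0.070 after the far end was down to -0.067 after the near end was down. That's a change of 0.137, against the 0.15 expected for a ball. I'll repeat the to-and-fro runs to make sure.

Call:
jog_arm --deltas '[[[0,0,0.11],[0,0,0],0],[[0,0,0.22],[0,0,0],0],[[0,0,0.33],[0,0,0],0],[[0,0,0.42],[0,0,0],0],[[0,0,0.42],[0,0,0],0],[[0,0,0.42],[0,0,0],0],[[0,0,0.42],[0,0,0],0],[[0,0,0.42],[0,0,0],0],[[0,0,0.42],[0,0,0],0],[[0,0,0.42],[0,0,0],0]]'

```text
time: 8.58
eef_pos: [0.5383, 0.0744, 0.2081]
tcp_rot: [0.702, -0.085, -0.209, -0.676]
contact_force: [-0.3, -0.7, -2.3]
opening: 0.575
```

Call:
jog_arm --deltas '[[[0,0,0],[0,0,0],0],[[0,0,0],[0,0,0],0],[[0,0,-0.11],[0,0,0],0],[[0,0,-0.22],[0,0,0],0],[[0,0,-0.33],[0,0,0],0],[[0,0,-0.42],[0,0,0],0],[[0,0,-0.42],[0,0,0],0],[[0,0,-0.42],[0,0,0],0],[[0,0,-0.42],[0,0,0],0]]'

```text
time: 9.33
eef_pos: [0.5385, 0.0744, 0.2084]
tcp_rot: [-0.704, -0.063, 0.064, 0.704]
contact_force: [0.6, 0.3, -2.3]
opening: 0.575
```

```bash
python3 t.py
```

```text
mean 0.0774 0.0135
moment about tin y: [0.0568, 0.0665, 0.0874, 0.0917, 0.0707, 0.0916] F [-0.31  0.58 -2.41] tau [-0.021  0.089  0.006]
9.5833 [0.5388 0.0744 0.2078] tilt -0.0014 0.5739556737087477 q [-0.05  0.02  1.92  0.    1.2  -1.8 ] [-0.001 -0.004  0.006  0.    -0.003 -0.   ]
```

Call:
jog_arm --deltas '[[[0,0,-0.11],[0,0,0],0],[[0,0,-0.22],[0,0,0],0],[[0,0,-0.33],[0,0,0],0],[[0,0,-0.42],[0,0,0],0],[[0,0,-0.42],[0,0,0],0],[[0,0,-0.42],[0,0,0],0],[[0,0,-0.42],[0,0,0],0],[[0,0,-0.42],[0,0,0],0],[[0,0,-0.42],[0,0,0],0],[[0,0,-0.42],[0,0,0],0]]'

```text
time: 10.47
eef_pos: [0.5396, 0.0745, 0.2083]
tcp_rot: [-0.675, -0.208, -0.084, 0.702]
contact_force: [-0.5, 0.6, -3.4]
opening: 0.575
```

Call:
jog_arm --deltas '[[[0,0,0],[0,0,0],0],[[0,0,0],[0,0,0],0],[[0,0,0.11],[0,0,0],0],[[0,0,0.22],[0,0,0],0],[[0,0,0.33],[0,0,0],0],[[0,0,0.42],[0,0,0],0],[[0,0,0.42],[0,0,0],0],[[0,0,0.42],[0,0,0],0],[[0,0,0.42],[0,0,0],0]]'

```text
time: 11.22
eef_pos: [0.5392, 0.0746, 0.2077]
tcp_rot: [-0.704, -0.063, 0.064, 0.705]
contact_force: [-0.5, 0.6, -2.9]
opening: 0.569
```

```bash
python3 t.py
```

```text
mean -0.0582 0.0343
moment about tin y: [-0.0659, -0.0742, -0.0602, -0.1075, 0.0067, -0.0481] F [ 0.71  0.03 -2.73] tau [ 0.056 -0.039 -0.006]
11.4667 [0.539  0.0744 0.2084] tilt -0.0004 0.5661880395923241 q [-0.05  0.02  1.92  0.    1.2  -1.8 ] [ 0.001  0.004 -0.008 -0.     0.002  0.002]
```

Call:
jog_arm --deltas '[[[0,0,0.11],[0,0,0],0],[[0,0,0.22],[0,0,0],0],[[0,0,0.33],[0,0,0],0],[[0,0,0.42],[0,0,0],0],[[0,0,0.42],[0,0,0],0],[[0,0,0.42],[0,0,0],0],[[0,0,0.42],[0,0,0],0],[[0,0,0.42],[0,0,0],0],[[0,0,0.42],[0,0,0],0],[[0,0,0.42],[0,0,0],0]]'

```text
time: 12.35
eef_pos: [0.5388, 0.0744, 0.2092]
tcp_rot: [0.702, -0.084, -0.209, -0.676]
contact_force: [0.6, -0.2, -1.3]
opening: 0.569
```

Call:
jog_arm --deltas '[[[0,0,0],[0,0,0],0],[[0,0,0],[0,0,0],0],[[0,0,-0.11],[0,0,0],0],[[0,0,-0.22],[0,0,0],0],[[0,0,-0.33],[0,0,0],0],[[0,0,-0.42],[0,0,0],0],[[0,0,-0.42],[0,0,0],0],[[0,0,-0.42],[0,0,0],0],[[0,0,-0.42],[0,0,0],0]]'

```text
time: 13.1
eef_pos: [0.539, 0.0743, 0.2095]
tcp_rot: [-0.704, -0.063, 0.063, 0.704]
contact_force: [0.1, -0.4, -2.4]
opening: 0.571
```

```bash
python3 t.py; python3 -c "
from plant import ctrl
from h import *
s=ctrl.get_state();print(delta(s,[.7056,-.0234,.24]))
c=ctrl.read_camera('scene');cv2.imwrite('pics/s2.png',c['pixels'])"
```

```text
mean 0.0801 0.0327
moment about tin y: [0.0948, 0.0545, 0.054, 0.0553, 0.0768, 0.1452] F [ 0.29 -0.32 -2.03] tau [-0.042  0.14  -0.007]
13.35 [0.5393 0.0744 0.2089] tilt 0.0 0.5715369045234298 q [-0.05  0.02  1.92  0.    1.2  -1.8 ] [-0.001 -0.002  0.006 -0.    -0.003  0.001]
(array([-0.0007, -0.0008,  0.0001]), array([ 0.1462, -0.0312, -0.126 ]))
```

View pics/s2.png

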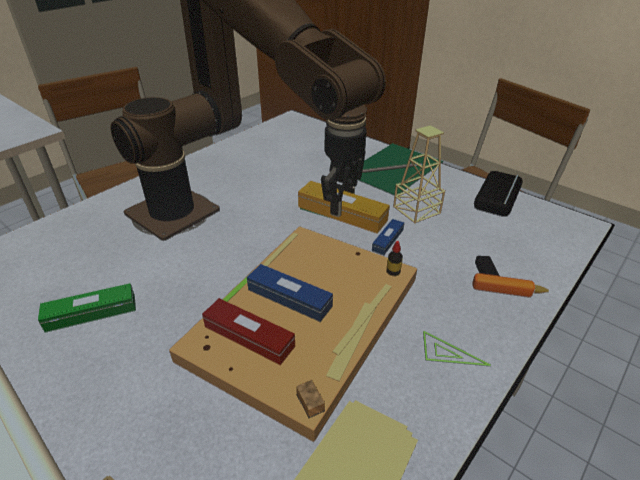

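The level moments were +0.070, -0.067, +0.077, -0.058 and +0.080, so the ball ran end to end four times and yellow is the rattler. The picture shows it level in the jaws at (343,205), with blue and red untouched. I'll carry it to the far edge.

Call:
jog_arm --deltas '[[[0,0,0],[0.007,-0.005,-0.006],0],[[0,0,0],[0.022,-0.012,-0.019],0],[[0,0,0],[0.044,-0.02,-0.038],0],[[0,0,0],[0.068,-0.028,-0.059],0],[[0,0,0],[0.092,-0.031,-0.08],0],[[0,0,0],[0.114,-0.031,-0.099],0],[[0,0,0],[0.131,-0.031,-0.113],0],[[0,0,0],[0.141,-0.031,-0.122],0],[[0,0,0],[0.146,-0.031,-0.126],0],[[0,0,0],[0.146,-0.031,-0.126],0]]'

```text
time: 14.28
eef_pos: [0.7064, -0.0247, 0.2393]
tcp_rot: [-0.704, -0.063, 0.063, 0.704]
contact_force: [-0.1, -1.0, -2.2]
opening: 0.57
```

Call:
jog_arm --deltas '[[[0,0,0],[0.0,0,0],0],[[0,0,0],[0,0,0],0],[[0,0,0],[0,0,0],0],[[0,0,0],[0,0,0],0]]'

```text
time: 14.62
eef_pos: [0.7059, -0.0241, 0.2396]
tcp_rot: [-0.704, -0.063, 0.063, 0.704]
contact_force: [-0.4, 0.6, -2.1]
opening: 0.572
```

```bash
python3 t.py; python3 - <<'E'
from plant import ctrl
from h import *
s=ctrl.get_state();print(delta(s,[.7056,-.0234,.24]))
c=ctrl.read_camera('scene');cv2.imwrite('pics/s3.png',c['pixels'])
P=pts(c);hs=cv2.cvtColor(c['pixels'],cv2.COLOR_BGR2HSV)
m=(P[...,2]>.21)&(P[...,2]<.29)&(np.hypot(P[...,0]-.706,P[...,1]+.023)<.12)&(hs[...,0]>15)&(hs[...,0]<30)&(hs[...,1]>110)
Q=P[m];print(m.sum(),Q[:,2].min(),Q[:,2].max())
t=Q[Q[:,2]>np.percentile(Q[:,2],97)-.006];print(cv2.minAreaRect(t[:,:2].astype(np.float32)*1000))
A=np.c_[t[:,:2],np.ones(len(t))];print(np.linalg.lstsq(A,t[:,2],rcond=None)[0])
c=ctrl.read_camera('top');cv2.imwrite('pics/t3.png',c['pixels'])
E
```

```text
mean 0.052 0.0227
moment about tin y: [0.0739, 0.056, 0.0786, 0.0284, 0.0588, 0.0161] F [-0.68 -1.06 -1.9 ] tau [0.017 0.02  0.008]
14.8667 [ 0.7062 -0.0245  0.2395] tilt 0.0001 0.5739461724462355 q [-0.18  0.35  1.48  0.    1.31 -1.93] [-0.003  0.005 -0.003  0.002 -0.002  0.   ]
(array([-0.0005, -0.0018,  0.0001]), array([-0.0004, -0.0005,  0.0012]))
3101 0.22845293037698278 0.2893521540780614
((707.8175048828125, -36.64759826660156), (181.11546325683594, 80.95233154296875), 10.543213844299316)
[-0.00746292  0.01904275  0.27399693]
```

View pics/s3.png

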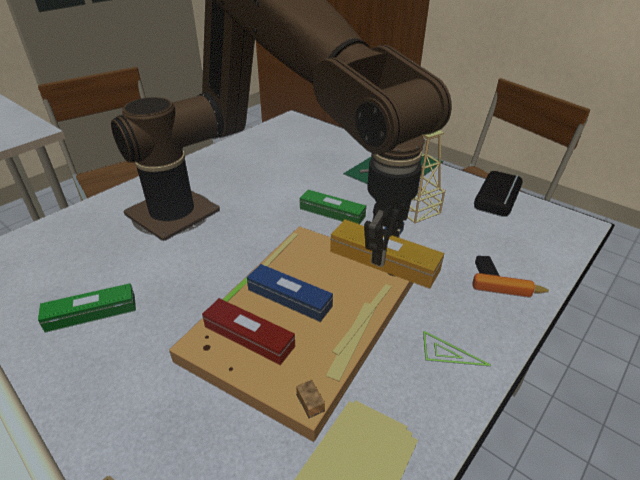

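View pics/t3.png

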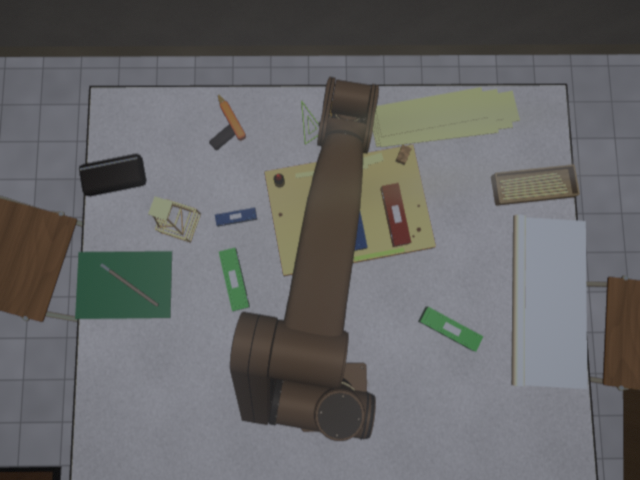

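The tin is held level over far-mid, with its bottom at about 0.228, roughly 19 cm above the board. Everything else is undisturbed: the tower, glue and sander stand as before.

```bash
python3 -c "
from plant import ctrl
print(ctrl.sign_off())"
```

```text
the job is handed in; nothing more can be done
None
```

The yellow tin is the one that rattles, and I handed the job in with the arm still holding it over the middle of the board's far edge.

- **Finding it:** I picked up yellow first and rocked it endways to about ±0.42 rad. Its moment read level went +0.070, −0.067, +0.077, −0.058, +0.080 N m. Each swing is about 0.14, against the 0.15 expected for the ball, so the ball made four end-to-end runs (to and fro twice).
- **Other tins:** I never lifted blue or red, so no silent tin had to be put back.
- **Final hold:** At the last check the fingertips were at (0.706, −0.024, 0.240), within about 1 mm of the target point. The arm was still and the tilt measured about 0. The tin's underside was about 19 cm above the board. It was at about 15 s of the 72 s allowed.
- **Disagreements:** The camera's outline of the held tin came out 81 mm wide instead of 50, because part of the gripper was counted in. I therefore relied on the arm's own pose for position. The level moment at the end read a little lower, at 0.052, which is within the sensor noise.
- **Left alone:** In the last pictures the glue bottle, sanding block, stick tower and red tin are where they were. So is blue, though the arm partly hid it in the top view.

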